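Put three tool holders back at their right stations

ROBOT

A 6-joint arm with a two-finger parallel gripper is mounted at the origin on the work surface. World frame = base frame: x ahead of the robot, y to its left, z up, the work surface at z = 0. Lengths are in mm, angles in degrees, forces in N, time in s.
With the tool pointing down it reaches from about 400 to 825 mm from the base axis. Payload 7 kg.
Tool frame: the origin (TCP) lies between the finger pads; the fingertips stand 11 mm ahead of it and the grasp point (between the pads) lies 8 mm behind it (r.tcp_to_tips is the distance from the TCP to the fingertips, in mm); z points along the fingers, y is the line along which they close (so a half turn about z gives the same grasp; the last joint's range is limited). The gripper opens to 85 mm and grips with 20 to 120 N. Pads are 22 mm wide; open, the fingers measure 114 mm over their backs; the gripper's body (76 mm by 85 mm) begins 54 mm behind the grasp point. The pads swing forward as they close: fully open they stand 13 mm farther back than shut.
Start: joints at [82.454, 20.546, 0.682, 0, -70.136, -16.507], TCP at [275.121, 616.363, 242.302] pointing down, gripper open.
Joint ranges: [-176.03, 176.03], [-82.01, 121.73], [-58.28, 71.71], [-173.87, 95.51], [-174.79, -0.11], [-173.66, 173.66]. Speed limits (degrees/s): [136.94, 136.94, 172.46, 180, 180, 180].

INTERFACE

Orientations are given as [roll, pitch, yaw] about the fixed x, y, z axes, in that order (R = Rz(yaw) Ry(pitch) Rx(roll)).
In Python, from cell import r gives the robot as it stands.
- The arm moves only by the tool servo_tool, never from a script. Its argument "increments" is a list of rows, each an object of numbers: "fingers": the opening in per cent of the stroke, from 0 (shut) to 100 (fully open); "dx", "dy", "dz": the shift along the world's x, y, z in units of 30 mm (1.0 is 30 mm); "wx", "wy", "wz": the turn, a rotation vector about the world's x, y, z in units of 6 degrees (1.0 is 6 degrees). A call has 1 to 8 rows; each row shifts and turns the commanded pose from where the row before left it; what a row does not reach is not made up. A row lasts 1/10 s, in which the tool goes at most 50 mm and 8.59 degrees, less where a joint would pass 70% of its speed; a pose out of reach is approached as far as the arm can. A call is refused whole if a number of a shift passes 1 or a number of a turn 1, either way. A call with a gripper value outside its range is refused whole. The fingers move at their own pace and stop on an object; "newtons" is the grip in N (left out, the last holds). Time passes only in rows, so rows that do not move let the fingers close. It gives the time, the measured TCP pose, the force, the opening and the grip force at its end, in the units of the state.
- r.get_obs(): the state, without advancing time (a new reading comes with each control period).
- r.grab_frame(name): name is "scene" or "side" or "wrist"; returns a dict with "color" (480x640x3 uint8, red, green, blue), "vertical_fov" (degrees; the focal length in pixels is half the picture's height over the tangent of half this angle, whatever the lens; pixels are square), "cx", "cy" (the principal point, pixels), "position" and "attitude" of the camera in the world. Camera axes: x right, y up, looking along -z (the intrinsics and any distortion apply to the point x, -y, -z); pixel columns grow to the right and rows downward; lengths in mm; the calibration is good to about 2 mm. The wrist camera is an equidistant fisheye: a pixel r from the principal point sees the ray r / f radians off the axis. A picture is of the moment at which its call begins. There is no depth.
- r.sign_off(): hands the job in; it is judged then, once.
Trained networks look in a picture, given as the dict that the camera call returned (one of the last four; its "shot" number tells which), for a name from the list of things; names that differ only in an ending like _2 or _b are one class to them, and where a whole thing is asked for, a point or a joint stands for the part that bears it (a point fixed in the world has none). Each returns a list of dicts, best first, with "conf" (0 to 1); they miss things now and then, are a little off and sometimes report something else, mostly with a low value. They report only what shows in the picture. A call takes as long as a camera call.
- r.search_frame(picture, label): "bbox" ([left, top, right, bottom] in pixels, round what is visible of it).
- r.spot_point(picture, label): "point" ([row, column] in pixels: a listed point, or the origin of a listed thing).
The state is a dict: "t": time; "q": joint angles; "qvel": joint speeds; "tau": joint torques, N m; "eef_pos": TCP position; "tcp_rot": TCP orientation; "force": force on the tool from outside, world axes, zero at the start; "wrist_torque": the same for the moment, N m; "opening": finger opening in mm; "finger_force": force on a finger pad.
Only numpy, scipy, OpenCV 4.12 (cv2) and the standard library are available. Lean on these libraries where they do the work, as an engineer would, in place of code of your own. Each camera call takes 0.05 s, during which the arm holds its last target. There are 200 camera calls.

TASK

The three tool holders stand at each other's stations. Rearrange them so that the face mill stands in the square tightening fixture, the collet chuck in the round measuring turntable and the plain end-mill holder in the oblong storage block, each upright and fully down in its socket; the empty parking stand is free to use on the way. Do not drop or tip over a holder, and leave the height setter standing where it is.

Things in the scene. Friction and masses are not known exactly. Their poses are not given: they have to be found in the camera images.
- face_mill: Loose steel tool holder, taper down, round about z. Origin on its axis at the taper's lower end; z up. Taper 18 mm diameter at z=0 to 32 mm at z=48, flange 46 mm diameter z=48 to 69. FACE MILL holder: above the flange a neck 32 mm in diameter to z=88 mm, then a wide flat steel cutter disc 50 mm in diameter from z=88 to z=118 mm (top) with five small brass-coloured inserts at its rim. Grip the disc. About 0.65 kg.
- collet_chuck: Loose steel tool holder, taper down, round about z. Origin on its axis at the taper's lower end; z up. Taper 18 mm diameter at z=0 to 32 mm at z=48, flange 46 mm diameter z=48 to 69. COLLET CHUCK: neck 28 mm in diameter to z=85 mm, dark slotted clamping nut 40 mm in diameter from z=85 to z=110 mm, and a slim 12 mm milling cutter sticking up to z=132 mm (top). Grip the nut. About 0.55 kg.
- side_lock: Loose steel tool holder, taper down, round about z. Origin on its axis at the taper's lower end; z up. Taper 18 mm diameter at z=0 to 32 mm at z=48, flange 46 mm diameter z=48 to 69. PLAIN END-MILL HOLDER (no cutter in it): smooth cylinder 30 mm in diameter from z=69 to z=118 mm (top) with a dark bore in its top. Grip the cylinder. About 0.5 kg.
- fixture: TIGHTENING FIXTURE: dark steel square block 76 x 76 mm, 52 mm high, with two small bolted ears at +-y and a T-shaped clamp screw on its +x side, reaching 55 mm from the middle. Fixed; origin on the table under the middle of the socket, z up. Socket: vertical through hole 36 mm in diameter, mouth 52 mm above the table. A holder seats with its flange on the mouth, its origin 4 mm above this origin.
- turntable: MEASURING TURNTABLE: round aluminium disc 96 mm in diameter and 16 mm high with black graduation marks, carrying an upright sleeve 58 mm in diameter up to 52 mm. Fixed; origin on the table under the middle of the socket, z up. Socket: vertical through hole 36 mm in diameter, mouth 52 mm above the table. A holder seats with its flange on the mouth, its origin 4 mm above this origin.
- rack: STORAGE BLOCK: oblong grey plastic block 66 (x) x 112 (y) mm, 52 mm high, with four small dark dimples near its ends. Fixed; origin on the table under the middle of the socket, z up. Socket: vertical through hole 36 mm in diameter, mouth 52 mm above the table. A holder seats with its flange on the mouth, its origin 4 mm above this origin.
- parking: PARKING STAND, empty at the start: open steel ring 54 mm in outer diameter, 42 to 52 mm above the table, on three splayed wire legs with rubber feet 48 mm out. Fixed; origin on the table under the middle of the socket, z up. Socket: vertical through hole 36 mm in diameter, mouth 52 mm above the table. A holder seats with its flange on the mouth, its origin 4 mm above this origin.
- height_setter: Bystander: loose aluminium tool-height setter, an upright cylinder 40 mm in diameter and 46 mm high with a 24 mm plunger on top (52 mm in all). Origin at the centre of its underside. Not to be moved.

How it is judged:
By the outcome, as a careful person would: the job done as asked, in the order asked, and still so for the second after the job is handed in, with the robot touching nothing.
It also fails if it takes over 88 s, if anything falls off the work surface, if the arm or the gripper's body presses on something with over 40 N, if the wrist force passes 120 N, or if a joint passes its speed limit or range.

## Working session

There is one attempt and no reset: what is moved stays moved. The work goes in short steps, Python scripts to look and compute and a tool call to move; the robot and the scene stay as the last step left them, time stands still between calls to the robot, and variables do not carry over. Pictures are saved under pics/ and viewed, at most 14 in all, crops included, and the job is handed in when it is done.

Besides the shell and the picture viewer there is one more tool, called after "Request:" as name(argument=value, ...) on one line, values as JSON. servo_tool: Moves the arm, as the interface text tells. Its arguments: {"type":"object","properties":{"increments":{"type":"array"},"newtons":{"type":"number"}},"required":["increments"]}

```bash
mkdir -p pics; ls; cat > h.py <<'E'
import numpy as np, cv2
from scipy.spatial.transform import Rotation as R
from cell import r
def cam(p):
    f=240/np.tan(np.radians(p["vertical_fov"])/2)
    a=np.array(p["attitude"],float)
    M=a if a.shape==(3,3) else R.from_euler('xyz',a,degrees=True).as_matrix()
    return f,M,np.array(p["position"],float)
def ray(p,row,col):
    f,M,o=cam(p); u=np.array([col-p["cx"],row-p["cy"]])
    if p.get("fish"):
        n=np.linalg.norm(u); th=n/f; d=np.array([*(u/max(n,1e-9)*np.sin(th)),np.cos(th)])
    else: d=np.array([u[0]/f,u[1]/f,1])
    return o, M@(d*[1,-1,-1])
def at_z(p,row,col,z):
    o,d=ray(p,row,col); return o+d*(z-o[2])/d[2]
def grab(n):
    p=r.grab_frame(n); p["fish"]=(n=="wrist"); return p
def save(p,fn): cv2.imwrite("pics/"+fn,p["color"][:,:,::-1])
NAMES=["face_mill","collet_chuck","side_lock","fixture","turntable","rack","parking","height_setter"]
E
cat > a.py <<'E'
from h import *
for n in ["scene","side","wrist"]:
    p=grab(n); save(p,n+"0.png")
    print(n,{k:v for k,v in p.items() if k!="color"})
    for l in NAMES:
        pt=r.spot_point(p,l)[:2]; bb=r.search_frame(p,l)[:1]
        z=4 if l in NAMES[:3] else 0
        print(l,[(np.round(a["point"]).tolist(),round(a["conf"],2),np.round(at_z(p,*a["point"],z)).tolist()) for a in pt],[(np.round(b["bbox"]).tolist(),round(b["conf"],2)) for b in bb])
print(r.get_obs())
E
python3 a.py
```

```text
pics
scene {'vertical_fov': 49.205451566843415, 'cx': 314.89295804512574, 'cy': 243.90405767706065, 'position': array([1203.51029415,  -63.69307237,  551.49525458]), 'attitude': array([ 5.22396854e+01, -2.90710272e-02,  8.37772116e+01]), 'shot': 1, 'fish': False}
face_mill [] [([240.0, 213.0, 273.0, 272.0], 0.62)]
collet_chuck [] [([378.0, 224.0, 408.0, 282.0], 0.77)]
side_lock [] [([105.0, 172.0, 136.0, 217.0], 0.68)]
fixture [([237.0, 132.0], 0.73, [441.0, -302.0, 0.0])] [([101.0, 197.0, 162.0, 251.0], 0.79)]
turntable [([286.0, 260.0], 0.6, [592.0, -83.0, 0.0])] [([229.0, 250.0, 292.0, 308.0], 0.79)]
rack [([298.0, 388.0], 0.74, [642.0, 109.0, 0.0])] [([341.0, 252.0, 434.0, 328.0], 0.71)]
parking [([212.0, 460.0], 0.86, [430.0, 292.0, 0.0]), ([226.0, 303.0], 0.36, [443.0, -2.0, 0.0])] [([438.0, 180.0, 484.0, 225.0], 0.88)]
height_setter [([227.0, 304.0], 0.78, [444.0, 0.0, 0.0])] [([291.0, 199.0, 318.0, 227.0], 0.7)]
side {'vertical_fov': 49.11005220397383, 'cx': 314.61834038798486, 'cy': 249.8797109857418, 'position': array([466.45136724, 810.38214156, 628.782567  ]), 'attitude':
[... 1124 characters left out ...]
, 10.0], 0.5)]
height_setter [] []
{'t': 2.55, 'q': array([ 8.24562169e+01,  2.05469477e+01,  6.83301728e-01,  2.15958901e-04,
       -7.01358907e+01, -1.65065752e+01]), 'qvel': array([ 0.01139762,  0.02331968,  0.00086495,  0.03724676, -0.06708856,
        0.03635664]), 'tau': array([-2.35504172e-03, -5.82964575e+01,  2.93662691e+01,  6.94210187e+00,
       -5.52048350e-04, -6.28896871e-06]), 'eef_pos': array([275.10376579, 616.3854663 , 242.30650737]), 'tcp_rot': array([-1.79999498e+02, -6.30914007e-05, -2.40502849e+01]), 'force': array([ 0.10685495,  0.26398819, -0.03991054]), 'wrist_torque': array([-0.03521281, -0.04812497, -0.00742927]), 'finger_force': 0.0, 'opening': 85.3672898543042}
```

View pics/scene0.png

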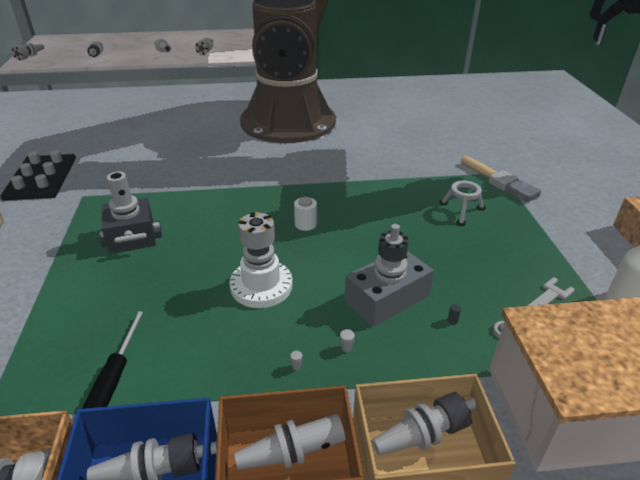

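View pics/side0.png

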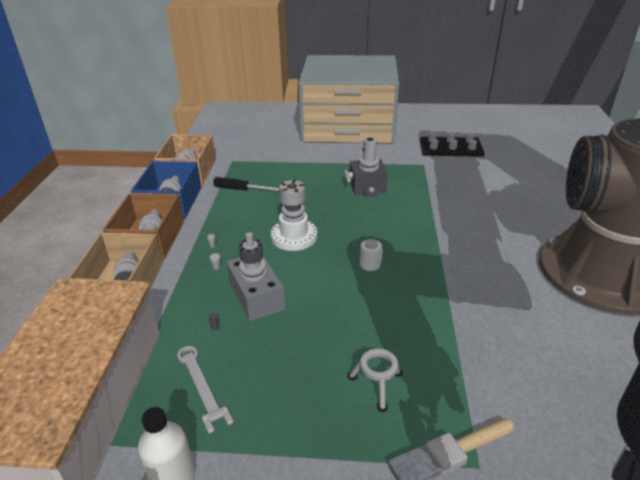

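The scene picture shows the side lock in the fixture (about col 120, row 215), the face mill on the turntable (col 258, row 280), the collet chuck in the rack (col 392, row 290), the parking stand at col 463, row 200, and the setter at col 305, row 213. The side view agrees. The networks' floor points from both cameras match within about 7 mm. I'm moving above parking first to measure it from close by.

Request:
servo_tool(increments=[{"dx": 0.6,"dy": -1},{"dx": 0.6,"dy": -1},{"dx": 0.6,"dy": -1},{"dx": 0.6,"dy": -1},{"dx": 0.6,"dy": -1},{"dx": 0.6,"dy": -1},{"dx": 0.6,"dy": -1},{"dx": 0.6,"dy": -1}])

```text
invalid input
```

Request:
servo_tool(increments=[{"dx": 0.3,"dy": -1},{"dy": -1},{"dy": -0.7},{},{}])

```text
invalid input
```

```bash
cat > w.py <<'E'
import sys
from h import *
p=grab("wrist"); save(p,sys.argv[1]+".png")
o=r.get_obs(); print(o["t"],o["eef_pos"].round(1),o["tcp_rot"].round(2),p["position"].round(1))
for l in sys.argv[2:]:
    z=4 if l in NAMES[:3] else 0
    for a in r.spot_point(p,l)[:2]: print(l,np.round(a["point"],1),round(a["conf"],2),at_z(p,*a["point"],z).round(1))
E
python3 w.py w1 parking
```

```text
2.6 [275.1 616.4 242.3] [-180.     -0.    -24.05] [336.9 589.7 375. ]
```

View pics/w1.png

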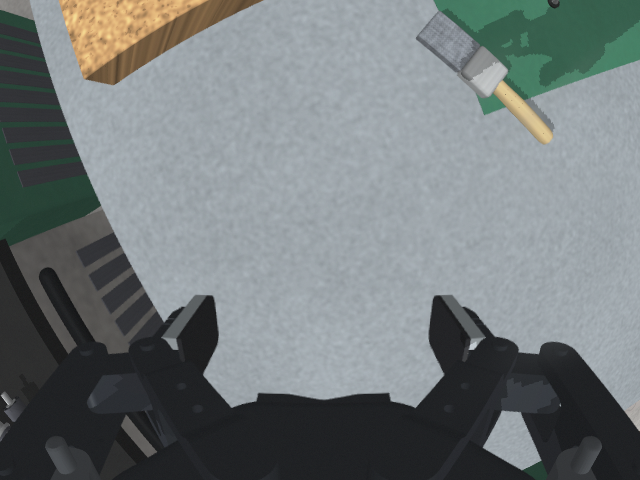

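The picture shows only bare table and the open fingers, because the move was refused. I'll retry with every key written out in each row.

Request:
servo_tool(increments=[{"fingers": 100,"dx": 0.6,"dy": -1,"dz": 0,"wx": 0,"wy": 0,"wz": 0},{"fingers": 100,"dx": 0.6,"dy": -1,"dz": 0,"wx": 0,"wy": 0,"wz": 0},{"fingers": 100,"dx": 0.6,"dy": -1,"dz": 0,"wx": 0,"wy": 0,"wz": 0},{"fingers": 100,"dx": 0.6,"dy": -1,"dz": 0,"wx": 0,"wy": 0,"wz": 0},{"fingers": 100,"dx": 0.6,"dy": -1,"dz": 0,"wx": 0,"wy": 0,"wz": 0},{"fingers": 100,"dx": 0.6,"dy": -1,"dz": 0,"wx": 0,"wy": 0,"wz": 0},{"fingers": 100,"dx": 0.6,"dy": -1,"dz": 0,"wx": 0,"wy": 0,"wz": 0},{"fingers": 100,"dx": 0.6,"dy": -1,"dz": 0,"wx": 0,"wy": 0,"wz": 0}])

```text
t: 3.45
eef_pos: [419.7, 375.1, 242.6]
tcp_rot: [-180.0, -0.0, -24.0]
force: [0.4, 0.5, 0.0]
opening: 85.4
finger_force: 0.0
```

Request:
servo_tool(increments=[{"fingers": 100,"dx": 0.3,"dy": -1,"dz": 0,"wx": 0,"wy": 0,"wz": 0},{"fingers": 100,"dx": 0,"dy": -1,"dz": 0,"wx": 0,"wy": 0,"wz": 0},{"fingers": 100,"dx": 0,"dy": -0.7,"dz": 0,"wx": 0,"wy": 0,"wz": 0},{"fingers": 100,"dx": 0,"dy": 0,"dz": 0,"wx": 0,"wy": 0,"wz": 0}])

```text
t: 3.85
eef_pos: [428.0, 293.3, 242.8]
tcp_rot: [-180.0, -0.0, -24.1]
force: [-0.2, 1.1, 0.2]
opening: 85.5
finger_force: 0.0
```

```bash
python3 w.py w2 parking
```

```text
3.9 [428.2 294.6 242.9] [-1.7994e+02 -1.0000e-02 -2.4120e+01] [489.6 266.4 375.5]
parking [210.9 320.4] 0.66 [427.1 297.1   0. ]
```

View pics/w2.png

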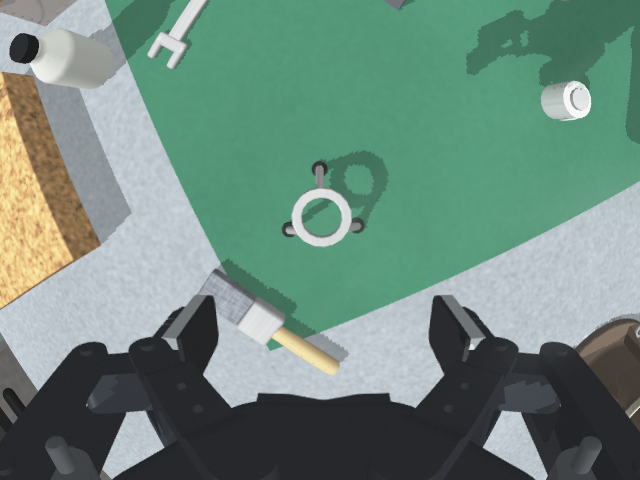

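```bash
cat >> h.py <<'E'
def circ(p,mask,z):
    """circle fit (world, at height z) to outer contour of the largest blob"""
    c=max(cv2.findContours(mask.astype(np.uint8),cv2.RETR_EXTERNAL,cv2.CHAIN_APPROX_NONE)[0],key=cv2.contourArea)[:,0]
    P=np.array([at_z(p,v,u,z)[:2] for u,v in c])
    A=np.c_[2*P,np.ones(len(P))]; s=np.linalg.lstsq(A,(P**2).sum(1),rcond=None)[0]
    return s[:2].round(1), round(float(np.sqrt(s[2]+s[:2]@s[:2])),1)
def roi(p,m,x0,y0,x1,y1):
    k=np.zeros(m.shape,bool); k[y0:y1,x0:x1]=m[y0:y1,x0:x1]; return k
def again(fn,p):
    p["color"]=cv2.imread("pics/"+fn)[:,:,::-1]; return p
E
python3 - <<'E'
from h import *
p=grab("wrist"); g=p["color"].min(2)
print(r.get_obs()["eef_pos"].round(1))
for t in (140,160,180): print(circ(p,roi(p,g>t,285,180,362,255),52))
# inner hole
m=roi(p,g>150,285,180,362,255).astype(np.uint8)
f=m.copy(); cv2.floodFill(f,None,(0,0),1); print(circ(p,f==0,52))
h=p["color"]; print(h[217,300],h[217,321])
E
```

```text
[428.3 295.9 242.6]
(array([430.1, 295.7]), 26.8)
(array([430. , 295.7]), 26.5)
(array([430. , 295.7]), 26.2)
(array([430. , 294.8]), 17.6)
[220 221 222] [ 87 154 124]
```

The white parking ring is centred at about (321, 217). The circle fit gives (430, 295.5) with radius 26.8, against a true 27, so I trust it. Next is the fixture.

Request:
servo_tool(increments=[{"fingers": 100,"dx": 0,"dy": -1,"dz": 0,"wx": 0,"wy": 0,"wz": 0},{"fingers": 100,"dx": 0,"dy": -1,"dz": 0,"wx": 0,"wy": 0,"wz": 0},{"fingers": 100,"dx": 0,"dy": -1,"dz": 0,"wx": 0,"wy": 0,"wz": 0},{"fingers": 100,"dx": 0,"dy": -1,"dz": 0,"wx": 0,"wy": 0,"wz": 0},{"fingers": 100,"dx": 0,"dy": -1,"dz": 0,"wx": 0,"wy": 0,"wz": 0},{"fingers": 100,"dx": 0,"dy": -1,"dz": 0,"wx": 0,"wy": 0,"wz": 0},{"fingers": 100,"dx": 0,"dy": -1,"dz": 0,"wx": 0,"wy": 0,"wz": 0},{"fingers": 100,"dx": 0,"dy": -1,"dz": 0,"wx": 0,"wy": 0,"wz": 0}])

```text
t: 4.8
eef_pos: [428.4, 55.2, 242.4]
tcp_rot: [-180.0, -0.0, -24.0]
force: [0.9, -0.2, 0.3]
opening: 85.2
finger_force: 0.0
```

Request:
servo_tool(increments=[{"fingers": 100,"dx": 0,"dy": -1,"dz": 0,"wx": 0,"wy": 0,"wz": 0},{"fingers": 100,"dx": 0,"dy": -1,"dz": 0,"wx": 0,"wy": 0,"wz": 0},{"fingers": 100,"dx": 0,"dy": -1,"dz": 0,"wx": 0,"wy": 0,"wz": 0},{"fingers": 100,"dx": 0,"dy": -1,"dz": 0,"wx": 0,"wy": 0,"wz": 0},{"fingers": 100,"dx": 0,"dy": -1,"dz": 0,"wx": 0,"wy": 0,"wz": 0},{"fingers": 100,"dx": 0,"dy": -1,"dz": 0,"wx": 0,"wy": 0,"wz": 0},{"fingers": 100,"dx": 0,"dy": -1,"dz": 0,"wx": 0,"wy": 0,"wz": 0},{"fingers": 100,"dx": 0,"dy": -1,"dz": 0,"wx": 0,"wy": 0,"wz": 0}])

```text
t: 5.6
eef_pos: [428.9, -185.3, 242.4]
tcp_rot: [-180.0, -0.0, -24.0]
force: [0.6, 0.4, 0.5]
opening: 85.6
finger_force: 0.0
```

Request:
servo_tool(increments=[{"fingers": 100,"dx": 0.2,"dy": -1,"dz": 0,"wx": 0,"wy": 0,"wz": 0},{"fingers": 100,"dx": 0.2,"dy": -1,"dz": 0,"wx": 0,"wy": 0,"wz": 0},{"fingers": 100,"dx": 0.1,"dy": -1,"dz": 0,"wx": 0,"wy": 0,"wz": 0},{"fingers": 100,"dx": 0,"dy": -0.9,"dz": 0,"wx": 0,"wy": 0,"wz": 0},{"fingers": 100,"dx": 0,"dy": 0,"dz": 0,"wx": 0,"wy": 0,"wz": 0}])

```text
t: 6.1
eef_pos: [444.0, -303.5, 241.5]
tcp_rot: [180.0, 0.1, -24.1]
force: [0.1, 0.4, 0.1]
opening: 85.0
finger_force: 0.0
```

```bash
python3 w.py w3 side_lock fixture turntable face_mill height_setter
```

```text
6.15 [ 443.8 -302.4  241.5] [ 1.7998e+02  7.0000e-02 -2.4130e+01] [ 505.9 -330.3  374.1]
side_lock [210.8 323.6] 0.84 [ 442.4 -303.3    4. ]
fixture [207.6 322.8] 0.68 [ 445.1 -303.6    0. ]
turntable [169.7  91.1] 0.68 [599.7 -81.1   0. ]
face_mill [170.   90.2] 0.97 [599.1 -82.4   4. ]
height_setter [310.8 102.3] 0.6 [444.3   5.3   0. ]
```

View pics/w3.png

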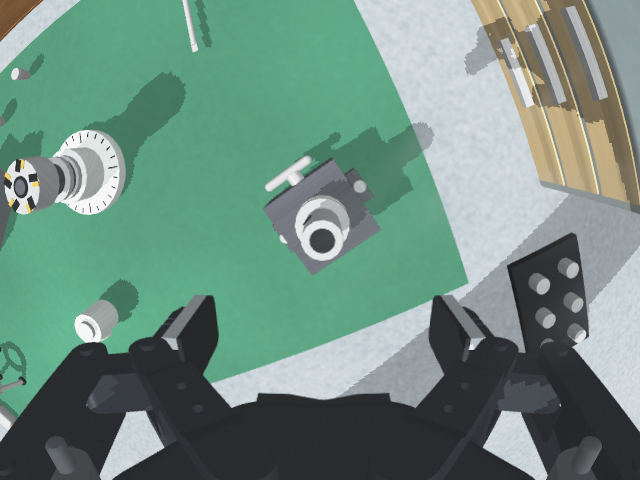

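The side lock's dark bore is at (322, 241) with its white rim around it, and the fixture block lies behind it. I'll fit the bore at z=122.

```bash
python3 - <<'E'
from h import *
p=grab("wrist"); g=p["color"].max(2)
print(r.get_obs()["eef_pos"].round(1))
for t in (70,90,110): print(circ(p,roi(p,g<t,306,226,338,256),122))
m=roi(p,p["color"].min(2)>150,295,220,350,266)
for t in (150,180): print(circ(p,roi(p,p["color"].min(2)>t,295,228,350,266),122))
E
```

```text
[ 443.4 -300.8  242.5]
(array([ 447.6, -299.7]), 4.4)
(array([ 443.8, -302.2]), 8.2)
(array([ 443.8, -302.2]), 8.3)
(array([ 444.6, -301.9]), 13.5)
(array([ 445. , -302.2]), 13.6)
```

Request:
servo_tool(increments=[{"fingers": 100,"dx": 0.03,"dy": -0.02,"dz": -1,"wx": 0,"wy": 0,"wz": 0},{"fingers": 100,"dx": 0,"dy": 0,"dz": -1,"wx": 0,"wy": 0,"wz": 0},{"fingers": 100,"dx": 0,"dy": 0,"dz": -1,"wx": 0,"wy": 0,"wz": 0},{"fingers": 100,"dx": 0,"dy": 0,"dz": -1,"wx": 0,"wy": 0,"wz": 0},{"fingers": 100,"dx": 0,"dy": 0,"dz": -0.7,"wx": 0,"wy": 0,"wz": 0},{"fingers": 100,"dx": 0,"dy": 0,"dz": -0.3,"wx": 0,"wy": 0,"wz": 0},{"fingers": 100,"dx": 0,"dy": 0,"dz": 0,"wx": 0,"wy": 0,"wz": 0}])

```text
t: 7.15
eef_pos: [443.7, -301.7, 91.6]
tcp_rot: [180.0, 0.1, -24.0]
force: [-0.2, 0.2, -0.3]
opening: 85.2
finger_force: 0.0
```

Request:
servo_tool(increments=[{"fingers": 0,"dx": 0,"dy": 0,"dz": 0,"wx": 0,"wy": 0,"wz": 0},{"fingers": 0,"dx": 0,"dy": 0,"dz": 0,"wx": 0,"wy": 0,"wz": 0},{"fingers": 0,"dx": 0,"dy": 0,"dz": 0,"wx": 0,"wy": 0,"wz": 0},{"fingers": 0,"dx": 0,"dy": 0,"dz": 0,"wx": 0,"wy": 0,"wz": 0},{"fingers": 0,"dx": 0,"dy": 0,"dz": 0,"wx": 0,"wy": 0,"wz": 0},{"fingers": 0,"dx": 0,"dy": 0,"dz": 0,"wx": 0,"wy": 0,"wz": 0},{"fingers": 0,"dx": 0,"dy": 0,"dz": 0,"wx": 0,"wy": 0,"wz": 0}], newtons=60)

```text
t: 7.85
eef_pos: [444.3, -302.6, 93.3]
tcp_rot: [180.0, -0.1, -24.0]
force: [-1.8, -1.1, 6.3]
opening: 28.7
finger_force: 58.7
```

Gripped, with the opening close to 30 mm. I'm lifting about 100 mm and carrying it to parking.

Request:
servo_tool(increments=[{"fingers": 0,"dx": 0,"dy": 0,"dz": 0.4,"wx": 0,"wy": 0,"wz": 0},{"fingers": 0,"dx": 0,"dy": 0,"dz": 0.8,"wx": 0,"wy": 0,"wz": 0},{"fingers": 0,"dx": 0,"dy": 0,"dz": 1,"wx": 0,"wy": 0,"wz": 0},{"fingers": 0,"dx": 0,"dy": 0.3,"dz": 0.8,"wx": 0,"wy": 0,"wz": 0},{"fingers": 0,"dx": 0,"dy": 0.7,"dz": 0.3,"wx": 0,"wy": 0,"wz": 0},{"fingers": 0,"dx": 0,"dy": 1,"dz": 0,"wx": 0,"wy": 0,"wz": 0},{"fingers": 0,"dx": 0,"dy": 1,"dz": 0,"wx": 0,"wy": 0,"wz": 0},{"fingers": 0,"dx": 0,"dy": 1,"dz": 0,"wx": 0,"wy": 0,"wz": 0}])

```text
t: 8.65
eef_pos: [443.0, -181.0, 191.2]
tcp_rot: [-180.0, 0.1, -24.1]
force: [0.4, 0.7, -5.5]
opening: 28.4
finger_force: 60.1
```

Request:
servo_tool(increments=[{"fingers": 0,"dx": 0,"dy": 1,"dz": 0,"wx": 0,"wy": 0,"wz": 0},{"fingers": 0,"dx": 0,"dy": 1,"dz": 0,"wx": 0,"wy": 0,"wz": 0},{"fingers": 0,"dx": 0,"dy": 1,"dz": 0,"wx": 0,"wy": 0,"wz": 0},{"fingers": 0,"dx": 0,"dy": 1,"dz": 0,"wx": 0,"wy": 0,"wz": 0},{"fingers": 0,"dx": 0,"dy": 1,"dz": 0,"wx": 0,"wy": 0,"wz": 0},{"fingers": 0,"dx": 0,"dy": 1,"dz": 0,"wx": 0,"wy": 0,"wz": 0},{"fingers": 0,"dx": 0,"dy": 1,"dz": 0,"wx": 0,"wy": 0,"wz": 0},{"fingers": 0,"dx": 0,"dy": 1,"dz": 0,"wx": 0,"wy": 0,"wz": 0}])

```text
t: 9.45
eef_pos: [442.9, 58.8, 191.3]
tcp_rot: [180.0, 0.1, -24.1]
force: [0.8, -0.0, -5.0]
opening: 28.8
finger_force: 60.1
```

Request:
servo_tool(increments=[{"fingers": 0,"dx": -0.1,"dy": 1,"dz": 0,"wx": 0,"wy": 0,"wz": 0},{"fingers": 0,"dx": -0.1,"dy": 1,"dz": 0,"wx": 0,"wy": 0,"wz": 0},{"fingers": 0,"dx": -0.1,"dy": 1,"dz": 0,"wx": 0,"wy": 0,"wz": 0},{"fingers": 0,"dx": -0.1,"dy": 1,"dz": 0,"wx": 0,"wy": 0,"wz": 0},{"fingers": 0,"dx": -0.07,"dy": 1,"dz": 0,"wx": 0,"wy": 0,"wz": 0},{"fingers": 0,"dx": 0,"dy": 1,"dz": 0,"wx": 0,"wy": 0,"wz": 0},{"fingers": 0,"dx": 0,"dy": 0.6,"dz": 0,"wx": 0,"wy": 0,"wz": 0},{"fingers": 0,"dx": 0,"dy": 0.33,"dz": 0,"wx": 0,"wy": 0,"wz": 0}])

```text
t: 10.25
eef_pos: [429.4, 266.7, 191.1]
tcp_rot: [180.0, 0.0, -24.0]
force: [-0.4, -0.6, -6.3]
opening: 28.6
finger_force: 60.1
```

```bash
python3 w.py w4 parking side_lock; python3 - <<'E'
from h import *
print(r.get_obs()["eef_pos"],r.get_obs()["opening"])
E
```

```text
10.3 [429.7 267.4 191. ] [ 1.7998e+02  3.0000e-02 -2.4000e+01] [491.3 240.1 323.7]
parking [228.9 294. ] 0.84 [431.7 294.4   0. ]
side_lock [251.1 325.6] 0.67 [402.2 276.5   4. ]
[429.48834331 265.29095598 190.95397179] 28.796068911343816
```

View pics/w4.png

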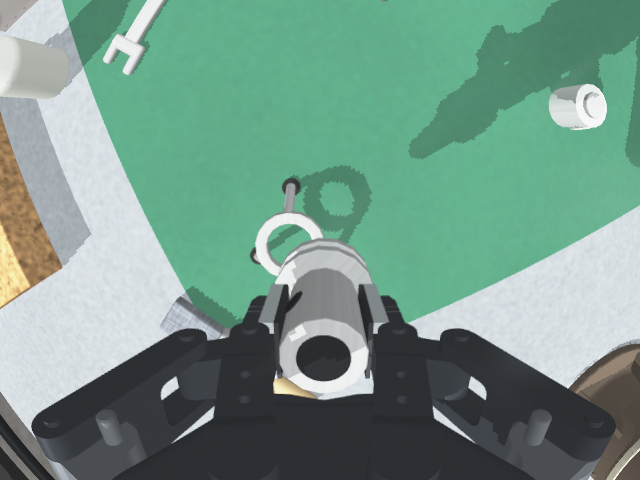

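The held holder hangs straight (bore at 322, 358) and the parking ring is at about (288, 243). I still need 30 mm in y, then I'll lower it.

Request:
servo_tool(increments=[{"fingers": 0,"dx": 0,"dy": 0.6,"dz": 0,"wx": 0,"wy": 0,"wz": 0},{"fingers": 0,"dx": 0,"dy": 0.39,"dz": 0,"wx": 0,"wy": 0,"wz": 0},{"fingers": 0,"dx": 0,"dy": 0,"dz": -0.5,"wx": 0,"wy": 0,"wz": 0},{"fingers": 0,"dx": 0,"dy": 0,"dz": -0.8,"wx": 0,"wy": 0,"wz": 0},{"fingers": 0,"dx": 0,"dy": 0,"dz": -0.5,"wx": 0,"wy": 0,"wz": 0},{"fingers": 0,"dx": 0,"dy": 0,"dz": -0.4,"wx": 0,"wy": 0,"wz": 0},{"fingers": 0,"dx": 0,"dy": 0,"dz": -0.3,"wx": 0,"wy": 0,"wz": 0}])

```text
t: 11.1
eef_pos: [430.0, 295.2, 115.6]
tcp_rot: [180.0, 0.0, -24.1]
force: [1.1, -0.7, -5.9]
opening: 28.6
finger_force: 60.5
```

Request:
servo_tool(increments=[{"fingers": 0,"dx": 0,"dy": 0,"dz": -0.2,"wx": 0,"wy": 0,"wz": 0},{"fingers": 0,"dx": 0,"dy": 0,"dz": -0.2,"wx": 0,"wy": 0,"wz": 0},{"fingers": 0,"dx": 0,"dy": 0,"dz": -0.2,"wx": 0,"wy": 0,"wz": 0}])

```text
t: 11.4
eef_pos: [430.2, 295.7, 98.4]
tcp_rot: [-179.9, -0.0, -24.0]
force: [0.6, -0.3, -5.7]
opening: 28.9
finger_force: 60.5
```

Request:
servo_tool(increments=[{"fingers": 0,"dx": 0,"dy": 0,"dz": -0.1,"wx": 0,"wy": 0,"wz": 0},{"fingers": 0,"dx": 0,"dy": 0,"dz": -0.08,"wx": 0,"wy": 0,"wz": 0},{"fingers": 0,"dx": 0,"dy": 0,"dz": 0,"wx": 0,"wy": 0,"wz": 0}])

```text
t: 11.7
eef_pos: [430.1, 295.5, 93.4]
tcp_rot: [-180.0, -0.0, -24.0]
force: [-0.5, -0.4, -1.1]
opening: 28.4
finger_force: 60.8
```

Seated: the wrist no longer carries the weight. I'm releasing and going above the turntable.

Request:
servo_tool(increments=[{"fingers": 100,"dx": 0,"dy": 0,"dz": 0,"wx": 0,"wy": 0,"wz": 0},{"fingers": 100,"dx": 0,"dy": 0,"dz": 0,"wx": 0,"wy": 0,"wz": 0},{"fingers": 100,"dx": 0,"dy": 0,"dz": 0,"wx": 0,"wy": 0,"wz": 0},{"fingers": 100,"dx": 0,"dy": 0,"dz": 0,"wx": 0,"wy": 0,"wz": 0},{"fingers": 100,"dx": 0,"dy": 0,"dz": 0.7,"wx": 0,"wy": 0,"wz": 0},{"fingers": 100,"dx": 0,"dy": 0,"dz": 1,"wx": 0,"wy": 0,"wz": 0},{"fingers": 100,"dx": 0,"dy": 0,"dz": 1,"wx": 0,"wy": 0,"wz": 0},{"fingers": 100,"dx": 0,"dy": 0,"dz": 1,"wx": 0,"wy": 0,"wz": 0}])

```text
t: 12.5
eef_pos: [429.9, 295.3, 205.2]
tcp_rot: [-180.0, -0.0, -24.0]
force: [0.5, -0.6, -0.2]
opening: 85.4
finger_force: 0.0
```

Request:
servo_tool(increments=[{"fingers": 100,"dx": 0.4,"dy": -1,"dz": 1,"wx": 0,"wy": 0,"wz": 0},{"fingers": 100,"dx": 0.4,"dy": -1,"dz": 0,"wx": 0,"wy": 0,"wz": 0},{"fingers": 100,"dx": 0.4,"dy": -1,"dz": 0,"wx": 0,"wy": 0,"wz": 0},{"fingers": 100,"dx": 0.4,"dy": -1,"dz": 0,"wx": 0,"wy": 0,"wz": 0},{"fingers": 100,"dx": 0.4,"dy": -1,"dz": 0,"wx": 0,"wy": 0,"wz": 0},{"fingers": 100,"dx": 0.4,"dy": -1,"dz": 0,"wx": 0,"wy": 0,"wz": 0},{"fingers": 100,"dx": 0.4,"dy": -1,"dz": 0,"wx": 0,"wy": 0,"wz": 0},{"fingers": 100,"dx": 0.4,"dy": -1,"dz": 0,"wx": 0,"wy": 0,"wz": 0}])

```text
t: 13.3
eef_pos: [526.3, 54.1, 234.1]
tcp_rot: [-180.0, -0.0, -24.0]
force: [-0.3, -0.5, -0.0]
opening: 85.5
finger_force: 0.0
```

Request:
servo_tool(increments=[{"fingers": 100,"dx": 0.5,"dy": -1,"dz": 0,"wx": 0,"wy": 0,"wz": 0},{"fingers": 100,"dx": 0.5,"dy": -1,"dz": 0,"wx": 0,"wy": 0,"wz": 0},{"fingers": 100,"dx": 0.5,"dy": -1,"dz": 0,"wx": 0,"wy": 0,"wz": 0},{"fingers": 100,"dx": 0.5,"dy": -1,"dz": 0,"wx": 0,"wy": 0,"wz": 0},{"fingers": 100,"dx": 0.4,"dy": -0.6,"dz": 0,"wx": 0,"wy": 0,"wz": 0},{"fingers": 100,"dx": 0,"dy": 0,"dz": 0,"wx": 0,"wy": 0,"wz": 0}])

```text
t: 13.9
eef_pos: [598.9, -84.8, 233.3]
tcp_rot: [180.0, 0.0, -24.2]
force: [-0.4, 0.5, -0.5]
opening: 85.5
finger_force: 0.0
```

```bash
python3 w.py w5 turntable face_mill rack collet_chuck side_lock parking
```

```text
13.95 [598.1 -83.8 233.3] [ 1.7997e+02  4.0000e-02 -2.4180e+01] [ 660.6 -111.6  366. ]
turntable [214.6 318.4] 0.59 [596.7 -78.6   0. ]
face_mill [212.6 317.4] 0.63 [599.7 -78.9   4. ]
rack [242.8 147.7] 0.61 [647.6 105.6   0. ]
rack [212.4 321. ] 0.58 [597.7 -81.9   0. ]
collet_chuck [212.1 319.7] 0.75 [599.2 -81.2   4. ]
collet_chuck [248.7 142.6] 0.66 [644.7 112.8   4. ]
side_lock [426.5 134.3] 0.86 [428.5 294.6   4. ]
parking [427.6 134.5] 0.94 [423.9 300.4   0. ]
```

View pics/w5.png

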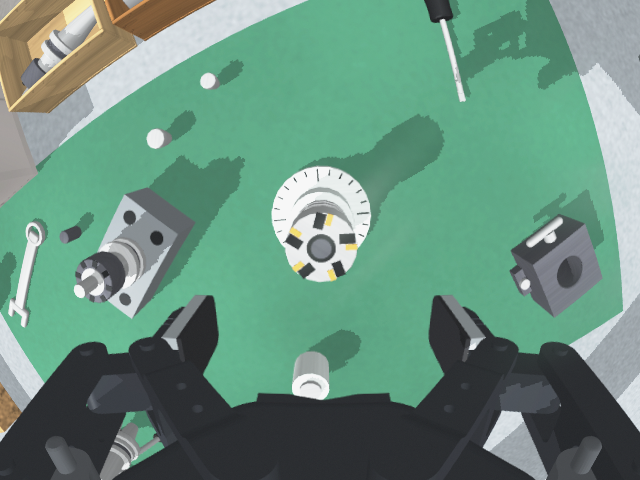

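The face mill's disc is centred at about (320, 247) over the turntable (321, 215). The rack and collet chuck are at the left, and the empty fixture is at the right with its hole at (569, 272). I'll fit circles to these.

```bash
python3 - <<'E'
from h import *
p=grab("wrist"); c=p["color"].astype(int); g=c.max(2)
print(r.get_obs()["eef_pos"].round(1))
hsv=cv2.cvtColor(p["color"],cv2.COLOR_RGB2HSV)
for t in (80,100,120): print("hole",circ(p,roi(p,g<t,305,233,336,264),122))
# disc edges: not green
ng=~((hsv[...,0]>60)&(hsv[...,0]<95)&(hsv[...,1]>70))
K=ng.astype(np.uint8); cs=max(cv2.findContours(roi(p,ng,255,150,390,300).astype(np.uint8),0,1)[0],key=cv2.contourArea)[:,0]
def fit(sel,z):
    P=np.array([at_z(p,v,u,z)[:2] for u,v in sel]);A=np.c_[2*P,np.ones(len(P))]
    s=np.linalg.lstsq(A,(P**2).sum(1),rcond=None)[0]; return s[:2].round(1),round(float(np.sqrt(s[2]+s[:2]@s[:2])),1)
print("disc bottom edge",fit(cs[cs[:,1]>250],122)); print("table upper",fit(cs[cs[:,1]<220],16))
cv2.imwrite("pics/f.png",roi(p,ng,255,150,390,300).astype(np.uint8)*255)
E
```

```text
[597.7 -81.9 234.2]
hole (array([594. , -81.2]), 6.7)
hole (array([596.1, -80.9]), 8.8)
hole (array([596.1, -81. ]), 9.0)
disc bottom edge (array([596.4, -81.5]), 24.5)
table upper (array([597.8, -82.1]), 47.6)
```

Request:
servo_tool(increments=[{"fingers": 100,"dx": -0.05,"dy": 0.04,"dz": -0.5,"wx": 0,"wy": 0,"wz": 0},{"fingers": 100,"dx": 0,"dy": 0,"dz": -1,"wx": 0,"wy": 0,"wz": 0},{"fingers": 100,"dx": 0,"dy": 0,"dz": -1,"wx": 0,"wy": 0,"wz": 0},{"fingers": 100,"dx": 0,"dy": 0,"dz": -1,"wx": 0,"wy": 0,"wz": 0},{"fingers": 100,"dx": 0,"dy": 0,"dz": -0.7,"wx": 0,"wy": 0,"wz": 0},{"fingers": 100,"dx": 0,"dy": 0,"dz": -0.4,"wx": 0,"wy": 0,"wz": 0},{"fingers": 100,"dx": 0,"dy": 0,"dz": 0,"wx": 0,"wy": 0,"wz": 0}])

```text
t: 15.0
eef_pos: [595.5, -81.2, 94.5]
tcp_rot: [179.9, 0.1, -24.0]
force: [-0.4, -0.4, -0.0]
opening: 85.8
finger_force: 0.0
```

Request:
servo_tool(increments=[{"fingers": 0,"dx": 0,"dy": 0,"dz": 0,"wx": 0,"wy": 0,"wz": 0},{"fingers": 0,"dx": 0,"dy": 0,"dz": 0,"wx": 0,"wy": 0,"wz": 0},{"fingers": 0,"dx": 0,"dy": 0,"dz": 0,"wx": 0,"wy": 0,"wz": 0},{"fingers": 0,"dx": 0,"dy": 0,"dz": 0,"wx": 0,"wy": 0,"wz": 0},{"fingers": 0,"dx": 0,"dy": 0,"dz": 0,"wx": 0,"wy": 0,"wz": 0},{"fingers": 0,"dx": 0,"dy": 0,"dz": 0,"wx": 0,"wy": 0,"wz": 0}], newtons=60)

```text
t: 15.6
eef_pos: [597.1, -81.7, 97.6]
tcp_rot: [-180.0, -0.1, -24.0]
force: [-1.0, -1.8, 6.7]
opening: 49.0
finger_force: 61.6
```

Request:
servo_tool(increments=[{"fingers": 0,"dx": 0,"dy": 0,"dz": 0.4,"wx": 0,"wy": 0,"wz": 0},{"fingers": 0,"dx": 0,"dy": 0,"dz": 0.8,"wx": 0,"wy": 0,"wz": 0},{"fingers": 0,"dx": 0,"dy": 0,"dz": 1,"wx": 0,"wy": 0,"wz": 0},{"fingers": 0,"dx": -0.2,"dy": -0.3,"dz": 0.8,"wx": 0,"wy": 0,"wz": 0},{"fingers": 0,"dx": -0.5,"dy": -0.7,"dz": 0.3,"wx": 0,"wy": 0,"wz": 0},{"fingers": 0,"dx": -0.7,"dy": -1,"dz": 0,"wx": 0,"wy": 0,"wz": 0},{"fingers": 0,"dx": -0.7,"dy": -1,"dz": 0,"wx": 0,"wy": 0,"wz": 0},{"fingers": 0,"dx": -0.7,"dy": -1,"dz": 0,"wx": 0,"wy": 0,"wz": 0}])

```text
t: 16.4
eef_pos: [510.8, -201.9, 195.0]
tcp_rot: [-180.0, 0.1, -24.0]
force: [0.8, -0.5, -6.9]
opening: 48.6
finger_force: 63.9
```

Request:
servo_tool(increments=[{"fingers": 0,"dx": -0.7,"dy": -1,"dz": 0,"wx": 0,"wy": 0,"wz": 0},{"fingers": 0,"dx": -0.7,"dy": -1,"dz": 0,"wx": 0,"wy": 0,"wz": 0},{"fingers": 0,"dx": -0.6,"dy": -0.9,"dz": 0,"wx": 0,"wy": 0,"wz": 0},{"fingers": 0,"dx": -0.28,"dy": -0.46,"dz": 0,"wx": 0,"wy": 0,"wz": 0},{"fingers": 0,"dx": 0,"dy": 0,"dz": 0,"wx": 0,"wy": 0,"wz": 0},{"fingers": 0,"dx": 0,"dy": 0,"dz": -0.6,"wx": 0,"wy": 0,"wz": 0}])

```text
t: 17.0
eef_pos: [445.0, -303.0, 179.1]
tcp_rot: [-180.0, -0.2, -24.1]
force: [1.9, -0.5, -5.8]
opening: 48.6
finger_force: 64.1
```

```bash
python3 w.py w6 fixture; python3 - <<'E'
from h import *
p=grab("wrist");print(r.get_obs()["eef_pos"].round(1));g=p["color"].max(2)
for t in (90,120): print(circ(p,roi(p,g<t,290,300,355,390),122+81))
E
```

```text
17.05 [ 443.  -301.4  174.6] [-1.7993e+02  1.1000e-01 -2.4150e+01] [ 506.1 -329.6  312. ]
fixture [222.1 321.8] 0.73 [ 446.  -301.7    0. ]
[ 443.  -301.4  176.1]
(array([ 443.8, -300.9]), 9.5)
(array([ 443.8, -300.8]), 9.6)
```

View pics/w6.png

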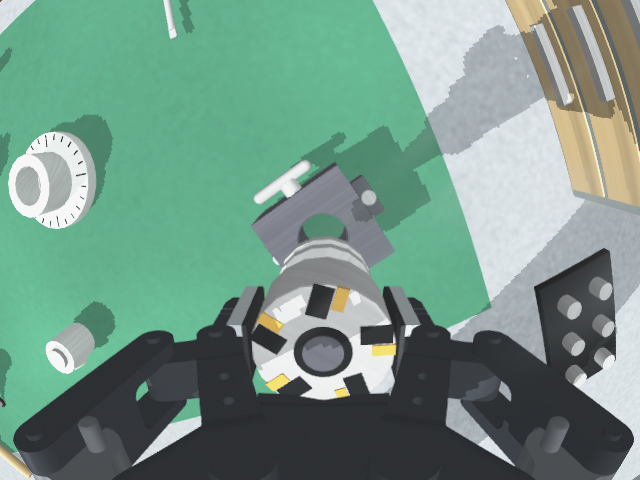

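The face mill (hole at 322, 352) hangs upright over the fixture hole (325, 235). Its centre measures within about 1 mm of the target, so I'm lowering it.

Request:
servo_tool(increments=[{"fingers": 0,"dx": 0,"dy": 0,"dz": -0.6,"wx": 0,"wy": 0,"wz": 0},{"fingers": 0,"dx": 0,"dy": 0,"dz": -0.6,"wx": 0,"wy": 0,"wz": 0},{"fingers": 0,"dx": 0,"dy": 0,"dz": -0.5,"wx": 0,"wy": 0,"wz": 0},{"fingers": 0,"dx": 0,"dy": 0,"dz": -0.4,"wx": 0,"wy": 0,"wz": 0},{"fingers": 0,"dx": 0,"dy": 0,"dz": -0.2,"wx": 0,"wy": 0,"wz": 0},{"fingers": 0,"dx": 0,"dy": 0,"dz": -0.2,"wx": 0,"wy": 0,"wz": 0},{"fingers": 0,"dx": 0,"dy": 0,"dz": 0,"wx": 0,"wy": 0,"wz": 0}])

```text
t: 17.85
eef_pos: [444.0, -302.1, 101.6]
tcp_rot: [180.0, 0.0, -24.0]
force: [-1.2, -0.5, -5.9]
opening: 48.6
finger_force: 64.2
```

Request:
servo_tool(increments=[{"fingers": 0,"dx": 0,"dy": 0,"dz": -0.1,"wx": 0,"wy": 0,"wz": 0},{"fingers": 0,"dx": 0,"dy": 0,"dz": -0.1,"wx": 0,"wy": 0,"wz": 0},{"fingers": 0,"dx": 0,"dy": 0,"dz": 0,"wx": 0,"wy": 0,"wz": 0}])

```text
t: 18.15
eef_pos: [444.8, -302.6, 97.6]
tcp_rot: [180.0, -0.1, -24.0]
force: [-3.7, 2.7, 5.9]
opening: 48.7
finger_force: 65.2
```

Contact felt and seated. I'm releasing and going to the collet chuck.

Request:
servo_tool(increments=[{"fingers": 100,"dx": 0,"dy": 0,"dz": 0,"wx": 0,"wy": 0,"wz": 0},{"fingers": 100,"dx": 0,"dy": 0,"dz": 0,"wx": 0,"wy": 0,"wz": 0},{"fingers": 100,"dx": 0,"dy": 0,"dz": 0,"wx": 0,"wy": 0,"wz": 0},{"fingers": 100,"dx": 0,"dy": 0,"dz": 0,"wx": 0,"wy": 0,"wz": 0},{"fingers": 100,"dx": 0,"dy": 0,"dz": 0.7,"wx": 0,"wy": 0,"wz": 0},{"fingers": 100,"dx": 0,"dy": 0,"dz": 1,"wx": 0,"wy": 0,"wz": 0},{"fingers": 100,"dx": 0,"dy": 0,"dz": 1,"wx": 0,"wy": 0,"wz": 0},{"fingers": 100,"dx": 0,"dy": 0,"dz": 1,"wx": 0,"wy": 0,"wz": 0}])

```text
t: 18.95
eef_pos: [443.9, -302.3, 208.1]
tcp_rot: [180.0, 0.0, -24.0]
force: [0.3, -0.7, 0.9]
opening: 85.3
finger_force: 0.0
```

Request:
servo_tool(increments=[{"fingers": 100,"dx": 0.5,"dy": 1,"dz": 1,"wx": 0,"wy": 0,"wz": 0},{"fingers": 100,"dx": 0.5,"dy": 1,"dz": 0,"wx": 0,"wy": 0,"wz": 0},{"fingers": 100,"dx": 0.5,"dy": 1,"dz": 0,"wx": 0,"wy": 0,"wz": 0},{"fingers": 100,"dx": 0.5,"dy": 1,"dz": 0,"wx": 0,"wy": 0,"wz": 0},{"fingers": 100,"dx": 0.5,"dy": 1,"dz": 0,"wx": 0,"wy": 0,"wz": 0},{"fingers": 100,"dx": 0.5,"dy": 1,"dz": 0,"wx": 0,"wy": 0,"wz": 0},{"fingers": 100,"dx": 0.5,"dy": 1,"dz": 0,"wx": 0,"wy": 0,"wz": 0},{"fingers": 100,"dx": 0.5,"dy": 1,"dz": 0,"wx": 0,"wy": 0,"wz": 0}])

```text
t: 19.75
eef_pos: [564.5, -60.9, 237.0]
tcp_rot: [-180.0, -0.0, -24.0]
force: [0.3, -0.5, 0.1]
opening: 85.5
finger_force: 0.0
```

Request:
servo_tool(increments=[{"fingers": 100,"dx": 0.5,"dy": 1,"dz": 0,"wx": 0,"wy": 0,"wz": 0},{"fingers": 100,"dx": 0.5,"dy": 1,"dz": 0,"wx": 0,"wy": 0,"wz": 0},{"fingers": 100,"dx": 0.5,"dy": 1,"dz": 0,"wx": 0,"wy": 0,"wz": 0},{"fingers": 100,"dx": 0.5,"dy": 1,"dz": 0,"wx": 0,"wy": 0,"wz": 0},{"fingers": 100,"dx": 0.4,"dy": 1,"dz": 0,"wx": 0,"wy": 0,"wz": 0},{"fingers": 100,"dx": 0.1,"dy": 0.7,"dz": 0,"wx": 0,"wy": 0,"wz": 0},{"fingers": 100,"dx": 0,"dy": 0,"dz": 0,"wx": 0,"wy": 0,"wz": 0}])

```text
t: 20.45
eef_pos: [639.2, 111.1, 236.2]
tcp_rot: [180.0, 0.0, -23.9]
force: [0.1, 0.3, -0.0]
opening: 85.2
finger_force: 0.0
```

```bash
python3 w.py w7 rack collet_chuck turntable
```

```text
20.5 [638.8 109.8 236.3] [ 1.7996e+02  4.0000e-02 -2.3960e+01] [701.1  84.5 368.8]
collet_chuck [203.1 323. ] 0.72 [646.  108.3   4. ]
turntable [173.1 502.5] 0.82 [599.9 -82.    0. ]
```

View pics/w7.png

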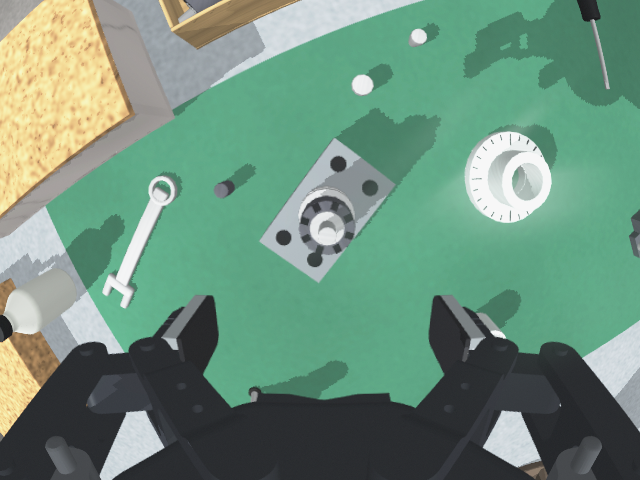

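The collet nut is at about (326, 224) in the rack. The rack's dimples are at (338,164), (370,188), (283,237) and (314,260), and its corners at (336,138), (396,184), (320,282) and (260,241).

```bash
python3 - <<'E'
from h import *
p=grab("wrist"); g=p["color"].max(2); print(r.get_obs()["eef_pos"].round(1))
for q in ([(338,164),(370,188),(283,237),(314,260)],[(336,138),(396,184),(320,282),(260,241)]):
    P=np.array([at_z(p,v,u,52) for u,v in q]); print("rack",P[:,:2].round(0).tolist(),P.mean(0).round(1))
print("dimples net: mask")
for t in (80,100): print("nut",circ(p,roi(p,g<t,298,194,358,254),114))
m=roi(p,g<100,298,194,358,254).astype(np.uint8); print(cv2.boundingRect(m))
m=roi(p,p["color"].min(2)>150,310,208,345,245); print("cutter",circ(p,m,136))
E
```

```text
[638.7 107.9 237.1]
rack [[678.0, 77.0], [648.0, 60.0], [640.0, 147.0], [609.0, 131.0]] [643.8 103.5  52. ]
rack [[699.0, 69.0], [643.0, 37.0], [587.0, 135.0], [645.0, 167.0]] [643.5 102.1  52. ]
dimples net: mask
nut (array([659.7, 100.3]), 8.2)
nut (array([653.2, 101.1]), 12.7)
(298, 197, 52, 57)
cutter (array([649.7, 103.3]), 10.4)
```

```bash
python3 -c "
import cv2
a=cv2.imread('pics/w7.png')[180:270,270:390];cv2.imwrite('pics/w7c.png',cv2.resize(a,None,fx=6,fy=6,interpolation=cv2.INTER_CUBIC))"
```

```text
(no output)
```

View pics/w7c.png

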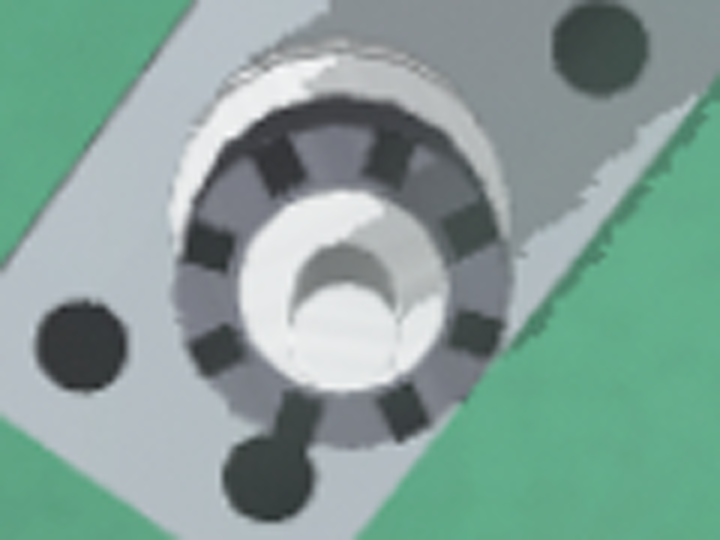

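The enlarged crop shows the nut's top circle centred at (327.2, 227.6) and the cutter tip at (327.5, 235.8) in full-frame pixels.

```bash
python3 - <<'E'
from h import *
p=grab("wrist"); print(r.get_obs()["eef_pos"].round(1))
print(at_z(p,227.2,327.0,114).round(1),at_z(p,235.4,327.3,136).round(1))
E
```

```text
[638.8 107.9 237.2]
[645.2 102.4 114. ] [644.9 102.7 136. ]
```

Request:
servo_tool(increments=[{"fingers": 100,"dx": 0.2,"dy": -0.21,"dz": 0,"wx": 0,"wy": 0,"wz": 0},{"fingers": 100,"dx": 0,"dy": 0,"dz": -1,"wx": 0,"wy": 0,"wz": 0},{"fingers": 100,"dx": 0,"dy": 0,"dz": -1,"wx": 0,"wy": 0,"wz": 0},{"fingers": 100,"dx": 0,"dy": 0,"dz": -1,"wx": 0,"wy": 0,"wz": 0},{"fingers": 100,"dx": 0,"dy": 0,"dz": -1,"wx": 0,"wy": 0,"wz": 0},{"fingers": 100,"dx": 0,"dy": 0,"dz": -0.5,"wx": 0,"wy": 0,"wz": 0},{"fingers": 100,"dx": 0,"dy": 0,"dz": -0.3,"wx": 0,"wy": 0,"wz": 0},{"fingers": 100,"dx": 0,"dy": 0,"dz": 0,"wx": 0,"wy": 0,"wz": 0}])

```text
t: 21.55
eef_pos: [644.7, 101.6, 91.8]
tcp_rot: [179.9, 0.1, -24.1]
force: [0.2, -0.3, -0.7]
opening: 85.2
finger_force: 0.0
```

Request:
servo_tool(increments=[{"fingers": 0,"dx": 0,"dy": 0,"dz": 0,"wx": 0,"wy": 0,"wz": 0},{"fingers": 0,"dx": 0,"dy": 0,"dz": 0,"wx": 0,"wy": 0,"wz": 0},{"fingers": 0,"dx": 0,"dy": 0,"dz": 0,"wx": 0,"wy": 0,"wz": 0},{"fingers": 0,"dx": 0,"dy": 0,"dz": 0,"wx": 0,"wy": 0,"wz": 0},{"fingers": 0,"dx": 0,"dy": 0,"dz": 0,"wx": 0,"wy": 0,"wz": 0},{"fingers": 0,"dx": 0,"dy": 0,"dz": 0,"wx": 0,"wy": 0,"wz": 0},{"fingers": 0,"dx": 0,"dy": 0,"dz": 0,"wx": 0,"wy": 0,"wz": 0}], newtons=60)

```text
t: 22.25
eef_pos: [646.6, 103.6, 94.7]
tcp_rot: [-179.8, -0.2, -24.0]
force: [1.3, 4.1, 7.3]
opening: 38.6
finger_force: 60.0
```

Request:
servo_tool(increments=[{"fingers": 0,"dx": 0,"dy": 0,"dz": 0.4,"wx": 0,"wy": 0,"wz": 0},{"fingers": 0,"dx": 0,"dy": 0,"dz": 0.8,"wx": 0,"wy": 0,"wz": 0},{"fingers": 0,"dx": 0,"dy": 0,"dz": 1,"wx": 0,"wy": 0,"wz": 0},{"fingers": 0,"dx": -0.1,"dy": -0.3,"dz": 0.8,"wx": 0,"wy": 0,"wz": 0},{"fingers": 0,"dx": -0.2,"dy": -0.7,"dz": 0.3,"wx": 0,"wy": 0,"wz": 0},{"fingers": 0,"dx": -0.3,"dy": -1,"dz": 0,"wx": 0,"wy": 0,"wz": 0},{"fingers": 0,"dx": -0.3,"dy": -1,"dz": 0,"wx": 0,"wy": 0,"wz": 0},{"fingers": 0,"dx": -0.3,"dy": -1,"dz": 0,"wx": 0,"wy": 0,"wz": 0}])

```text
t: 23.05
eef_pos: [606.5, -19.5, 190.7]
tcp_rot: [179.9, 0.2, -24.1]
force: [0.0, 0.0, -6.2]
opening: 38.6
finger_force: 61.9
```

Request:
servo_tool(increments=[{"fingers": 0,"dx": -0.3,"dy": -1,"dz": 0,"wx": 0,"wy": 0,"wz": 0},{"fingers": 0,"dx": -0.1,"dy": -0.7,"dz": 0,"wx": 0,"wy": 0,"wz": 0},{"fingers": 0,"dx": 0,"dy": -0.44,"dz": 0,"wx": 0,"wy": 0,"wz": 0},{"fingers": 0,"dx": 0,"dy": 0,"dz": 0,"wx": 0,"wy": 0,"wz": 0},{"fingers": 0,"dx": 0,"dy": 0,"dz": -0.6,"wx": 0,"wy": 0,"wz": 0}])

```text
t: 23.55
eef_pos: [598.2, -82.2, 175.6]
tcp_rot: [-179.9, -0.2, -24.1]
force: [1.0, 0.5, -5.9]
opening: 38.4
finger_force: 61.9
```

```bash
python3 w.py w8 turntable; python3 -c "
import cv2
a=cv2.imread('pics/w8.png')[130:430,220:430];cv2.imwrite('pics/w8c.png',cv2.resize(a,None,fx=2,fy=2,interpolation=cv2.INTER_CUBIC))"
```

```text
23.6 [595.7 -81.6 170.8] [ 1.7997e+02  1.7000e-01 -2.4130e+01] [ 659.4 -109.   308.5]
turntable [225.1 322.2] 0.72 [597.3 -80.3   0. ]
```

View pics/w8c.png

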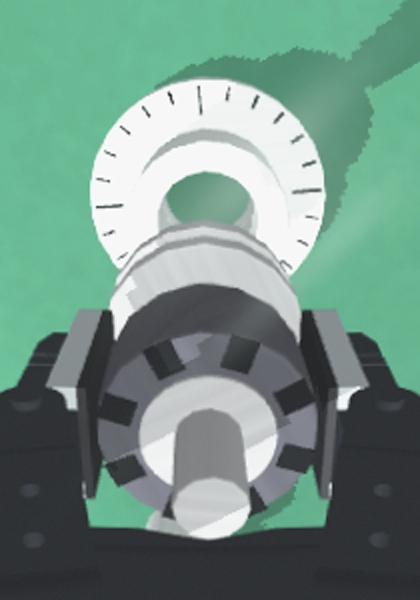

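The chuck is held straight and the turntable bore sits directly behind it (crop 207, 195), so I'm lowering it.

Request:
servo_tool(increments=[{"fingers": 0,"dx": 0,"dy": 0,"dz": -0.6,"wx": 0,"wy": 0,"wz": 0},{"fingers": 0,"dx": 0,"dy": 0,"dz": -0.6,"wx": 0,"wy": 0,"wz": 0},{"fingers": 0,"dx": 0,"dy": 0,"dz": -0.5,"wx": 0,"wy": 0,"wz": 0},{"fingers": 0,"dx": 0,"dy": 0,"dz": -0.4,"wx": 0,"wy": 0,"wz": 0},{"fingers": 0,"dx": 0,"dy": 0,"dz": -0.2,"wx": 0,"wy": 0,"wz": 0},{"fingers": 0,"dx": 0,"dy": 0,"dz": -0.2,"wx": 0,"wy": 0,"wz": 0},{"fingers": 0,"dx": 0,"dy": 0,"dz": 0,"wx": 0,"wy": 0,"wz": 0}])

```text
t: 24.35
eef_pos: [596.8, -81.6, 98.5]
tcp_rot: [180.0, 0.0, -24.0]
force: [-1.0, -1.2, -5.8]
opening: 38.3
finger_force: 61.9
```

Request:
servo_tool(increments=[{"fingers": 0,"dx": 0,"dy": 0,"dz": -0.1,"wx": 0,"wy": 0,"wz": 0},{"fingers": 0,"dx": 0,"dy": 0,"dz": -0.1,"wx": 0,"wy": 0,"wz": 0},{"fingers": 0,"dx": 0,"dy": 0,"dz": 0,"wx": 0,"wy": 0,"wz": 0}])

```text
t: 24.65
eef_pos: [597.9, -81.7, 94.6]
tcp_rot: [-180.0, -0.1, -24.0]
force: [-2.5, 1.6, 3.6]
opening: 38.0
finger_force: 62.6
```

Seated. I'm releasing and going back to parking for the side lock.

Request:
servo_tool(increments=[{"fingers": 100,"dx": 0,"dy": 0,"dz": 0,"wx": 0,"wy": 0,"wz": 0},{"fingers": 100,"dx": 0,"dy": 0,"dz": 0,"wx": 0,"wy": 0,"wz": 0},{"fingers": 100,"dx": 0,"dy": 0,"dz": 0,"wx": 0,"wy": 0,"wz": 0},{"fingers": 100,"dx": 0,"dy": 0,"dz": 0,"wx": 0,"wy": 0,"wz": 0},{"fingers": 100,"dx": 0,"dy": 0,"dz": 0.7,"wx": 0,"wy": 0,"wz": 0},{"fingers": 100,"dx": 0,"dy": 0,"dz": 1,"wx": 0,"wy": 0,"wz": 0},{"fingers": 100,"dx": 0,"dy": 0,"dz": 1,"wx": 0,"wy": 0,"wz": 0},{"fingers": 100,"dx": 0,"dy": 0,"dz": 1,"wx": 0,"wy": 0,"wz": 0}])

```text
t: 25.45
eef_pos: [597.0, -81.8, 205.0]
tcp_rot: [180.0, 0.0, -24.1]
force: [1.3, 0.6, -0.2]
opening: 85.7
finger_force: 0.0
```

Request:
servo_tool(increments=[{"fingers": 100,"dx": -0.4,"dy": 1,"dz": 1,"wx": 0,"wy": 0,"wz": 0},{"fingers": 100,"dx": -0.5,"dy": 1,"dz": 0,"wx": 0,"wy": 0,"wz": 0},{"fingers": 100,"dx": -0.5,"dy": 1,"dz": 0,"wx": 0,"wy": 0,"wz": 0},{"fingers": 100,"dx": -0.5,"dy": 1,"dz": 0,"wx": 0,"wy": 0,"wz": 0},{"fingers": 100,"dx": -0.5,"dy": 1,"dz": 0,"wx": 0,"wy": 0,"wz": 0},{"fingers": 100,"dx": -0.5,"dy": 1,"dz": 0,"wx": 0,"wy": 0,"wz": 0},{"fingers": 100,"dx": -0.5,"dy": 1,"dz": 0,"wx": 0,"wy": 0,"wz": 0},{"fingers": 100,"dx": -0.5,"dy": 1,"dz": 0,"wx": 0,"wy": 0,"wz": 0}])

```text
t: 26.25
eef_pos: [479.3, 159.4, 234.1]
tcp_rot: [-180.0, -0.0, -24.1]
force: [0.1, 0.1, -0.2]
opening: 85.4
finger_force: 0.0
```

Request:
servo_tool(increments=[{"fingers": 100,"dx": -0.5,"dy": 1,"dz": 0,"wx": 0,"wy": 0,"wz": 0},{"fingers": 100,"dx": -0.5,"dy": 1,"dz": 0,"wx": 0,"wy": 0,"wz": 0},{"fingers": 100,"dx": -0.5,"dy": 1,"dz": 0,"wx": 0,"wy": 0,"wz": 0},{"fingers": 100,"dx": -0.17,"dy": 1,"dz": 0,"wx": 0,"wy": 0,"wz": 0},{"fingers": 100,"dx": 0,"dy": 0.57,"dz": 0,"wx": 0,"wy": 0,"wz": 0},{"fingers": 100,"dx": 0,"dy": 0,"dz": 0,"wx": 0,"wy": 0,"wz": 0}])

```text
t: 26.85
eef_pos: [430.0, 297.2, 233.7]
tcp_rot: [-180.0, -0.0, -23.9]
force: [-0.4, -1.1, 0.0]
opening: 85.1
finger_force: 0.0
```

```bash
python3 w.py w9 side_lock parking; python3 - <<'E'
from h import *
p=grab("wrist"); g=p["color"].max(2); print(r.get_obs()["eef_pos"].round(1))
for t in (90,110): print(circ(p,roi(p,g<t,300,222,342,270),122))
E
```

```text
26.9 [430.  296.  233.6] [179.96   0.   -23.98] [491.8 270.6 366.4]
side_lock [212.6 325.6] 0.89 [427.6 295.8   4. ]
parking [206.5 326.9] 0.86 [432.1 292.4   0. ]
[430.1 294.5 233.7]
(array([429.6, 296. ]), 8.3)
(array([429.6, 296. ]), 8.4)
```

The bore fit is within 0.6 mm of the tool axis. I'm descending and gripping.

Request:
servo_tool(increments=[{"fingers": 100,"dx": 0,"dy": 0,"dz": -1,"wx": 0,"wy": 0,"wz": 0},{"fingers": 100,"dx": 0,"dy": 0,"dz": -1,"wx": 0,"wy": 0,"wz": 0},{"fingers": 100,"dx": 0,"dy": 0,"dz": -1,"wx": 0,"wy": 0,"wz": 0},{"fingers": 100,"dx": 0,"dy": 0,"dz": -1,"wx": 0,"wy": 0,"wz": 0},{"fingers": 100,"dx": 0,"dy": 0,"dz": -0.5,"wx": 0,"wy": 0,"wz": 0},{"fingers": 100,"dx": 0,"dy": 0,"dz": -0.2,"wx": 0,"wy": 0,"wz": 0},{"fingers": 100,"dx": 0,"dy": 0,"dz": 0,"wx": 0,"wy": 0,"wz": 0}])

```text
t: 27.75
eef_pos: [430.1, 294.5, 92.5]
tcp_rot: [179.9, 0.0, -24.1]
force: [0.4, -0.8, 0.9]
opening: 85.0
finger_force: 0.0
```

Request:
servo_tool(increments=[{"fingers": 0,"dx": 0,"dy": 0,"dz": 0,"wx": 0,"wy": 0,"wz": 0},{"fingers": 0,"dx": 0,"dy": 0,"dz": 0,"wx": 0,"wy": 0,"wz": 0},{"fingers": 0,"dx": 0,"dy": 0,"dz": 0,"wx": 0,"wy": 0,"wz": 0},{"fingers": 0,"dx": 0,"dy": 0,"dz": 0,"wx": 0,"wy": 0,"wz": 0},{"fingers": 0,"dx": 0,"dy": 0,"dz": 0,"wx": 0,"wy": 0,"wz": 0},{"fingers": 0,"dx": 0,"dy": 0,"dz": 0,"wx": 0,"wy": 0,"wz": 0},{"fingers": 0,"dx": 0,"dy": 0,"dz": 0,"wx": 0,"wy": 0,"wz": 0}], newtons=60)

```text
t: 28.45
eef_pos: [430.1, 295.5, 93.7]
tcp_rot: [-180.0, -0.0, -24.0]
force: [-1.3, -0.9, 5.7]
opening: 28.7
finger_force: 58.8
```

Request:
servo_tool(increments=[{"fingers": 0,"dx": 0,"dy": 0,"dz": 0.4,"wx": 0,"wy": 0,"wz": 0},{"fingers": 0,"dx": 0,"dy": 0,"dz": 0.8,"wx": 0,"wy": 0,"wz": 0},{"fingers": 0,"dx": 0,"dy": 0,"dz": 1,"wx": 0,"wy": 0,"wz": 0},{"fingers": 0,"dx": 0.3,"dy": -0.3,"dz": 0.8,"wx": 0,"wy": 0,"wz": 0},{"fingers": 0,"dx": 0.7,"dy": -0.6,"dz": 0.3,"wx": 0,"wy": 0,"wz": 0},{"fingers": 0,"dx": 0.9,"dy": -0.8,"dz": 0,"wx": 0,"wy": 0,"wz": 0},{"fingers": 0,"dx": 0.9,"dy": -0.8,"dz": 0,"wx": 0,"wy": 0,"wz": 0},{"fingers": 0,"dx": 0.9,"dy": -0.8,"dz": 0,"wx": 0,"wy": 0,"wz": 0}])

```text
t: 29.25
eef_pos: [541.0, 195.3, 192.1]
tcp_rot: [180.0, 0.1, -24.0]
force: [0.3, 1.1, -6.1]
opening: 28.8
finger_force: 60.4
```

Request:
servo_tool(increments=[{"fingers": 0,"dx": 0.9,"dy": -0.8,"dz": 0,"wx": 0,"wy": 0,"wz": 0},{"fingers": 0,"dx": 0.9,"dy": -0.8,"dz": 0,"wx": 0,"wy": 0,"wz": 0},{"fingers": 0,"dx": 0.8,"dy": -0.7,"dz": 0,"wx": 0,"wy": 0,"wz": 0},{"fingers": 0,"dx": 0.6,"dy": -0.6,"dz": 0,"wx": 0,"wy": 0,"wz": 0},{"fingers": 0,"dx": 0.25,"dy": -0.23,"dz": 0,"wx": 0,"wy": 0,"wz": 0},{"fingers": 0,"dx": 0,"dy": 0,"dz": 0,"wx": 0,"wy": 0,"wz": 0},{"fingers": 0,"dx": 0,"dy": 0,"dz": -0.6,"wx": 0,"wy": 0,"wz": 0}])

```text
t: 29.95
eef_pos: [645.4, 102.9, 176.0]
tcp_rot: [-179.9, -0.1, -24.1]
force: [-0.3, -0.2, -5.7]
opening: 28.7
finger_force: 60.4
```

```bash
python3 w.py w10 rack; python3 -c "
import cv2
a=cv2.imread('pics/w10.png')[130:430,220:430];cv2.imwrite('pics/w10c.png',cv2.resize(a,None,fx=2,fy=2,interpolation=cv2.INTER_CUBIC))"
```

```text
30.0 [642.7 102.8 171.1] [ 1.7994e+02  1.7000e-01 -2.4090e+01] [706.7  76.  308.9]
rack [222.9 319.6] 0.69 [647.  106.3   0. ]
```

View pics/w10c.png

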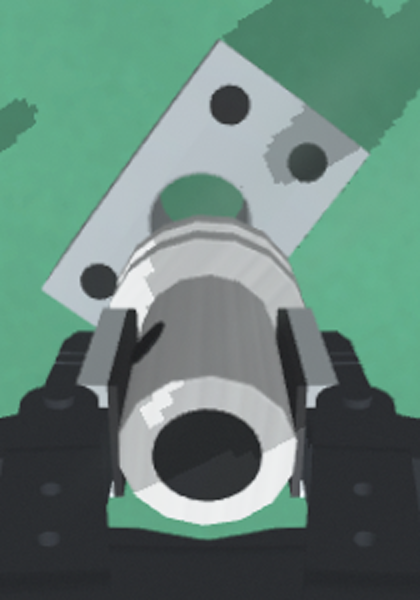

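The visible rack hole is about 3 px left of the holder's axis, so I'll check the centre from the diagonal dimples before lowering.

```bash
python3 - <<'E'
from h import *
p=grab("wrist"); g=p["color"].max(2); print(r.get_obs()["eef_pos"].round(1))
def blob(x,y):
    m=roi(p,g<90,x-13,y-13,x+14,y+14); return circ(p,m,52)
a,b=blob(373,211),blob(269,270); print(a,b,blob(335,182),((a[0]+b[0])/2).round(1))
print("bore",circ(p,roi(p,g<90,293,330,355,385),122+81))
E
```

```text
[642.7 102.7 172.7]
(array([649.4,  63. ]), 6.4) (array([639.7, 149.8]), 6.2) (array([679.2,  79.8]), 6.2) [644.6 106.4]
bore (array([643.5, 102.8]), 8.6)
```

The dimples put the rack centre at about (644.6, 106). My earlier value used a camera pose 2 mm off from the picture's. I'm shifting +3 mm in y and +1 mm in x, then lowering.

Request:
servo_tool(increments=[{"fingers": 0,"dx": 0.03,"dy": 0.1,"dz": 0,"wx": 0,"wy": 0,"wz": 0},{"fingers": 0,"dx": 0,"dy": 0,"dz": -0.6,"wx": 0,"wy": 0,"wz": 0},{"fingers": 0,"dx": 0,"dy": 0,"dz": -0.6,"wx": 0,"wy": 0,"wz": 0},{"fingers": 0,"dx": 0,"dy": 0,"dz": -0.5,"wx": 0,"wy": 0,"wz": 0},{"fingers": 0,"dx": 0,"dy": 0,"dz": -0.4,"wx": 0,"wy": 0,"wz": 0},{"fingers": 0,"dx": 0,"dy": 0,"dz": -0.2,"wx": 0,"wy": 0,"wz": 0},{"fingers": 0,"dx": 0,"dy": 0,"dz": -0.2,"wx": 0,"wy": 0,"wz": 0},{"fingers": 0,"dx": 0,"dy": 0,"dz": 0,"wx": 0,"wy": 0,"wz": 0}])

```text
t: 30.9
eef_pos: [645.2, 105.5, 98.6]
tcp_rot: [180.0, 0.0, -24.0]
force: [-0.0, 0.6, -5.3]
opening: 29.1
finger_force: 60.3
```

Request:
servo_tool(increments=[{"fingers": 0,"dx": 0,"dy": 0,"dz": -0.1,"wx": 0,"wy": 0,"wz": 0},{"fingers": 0,"dx": 0,"dy": 0,"dz": -0.1,"wx": 0,"wy": 0,"wz": 0},{"fingers": 0,"dx": 0,"dy": 0,"dz": 0,"wx": 0,"wy": 0,"wz": 0}])

```text
t: 31.2
eef_pos: [645.9, 105.6, 93.8]
tcp_rot: [-179.9, -0.1, -24.0]
force: [-0.6, -0.4, -1.1]
opening: 28.6
finger_force: 60.6
```

Seated with no side force. I'm releasing, retreating and checking.

Request:
servo_tool(increments=[{"fingers": 100,"dx": 0,"dy": 0,"dz": 0,"wx": 0,"wy": 0,"wz": 0},{"fingers": 100,"dx": 0,"dy": 0,"dz": 0,"wx": 0,"wy": 0,"wz": 0},{"fingers": 100,"dx": 0,"dy": 0,"dz": 0,"wx": 0,"wy": 0,"wz": 0},{"fingers": 100,"dx": 0,"dy": 0,"dz": 0,"wx": 0,"wy": 0,"wz": 0},{"fingers": 100,"dx": 0,"dy": 0,"dz": 0.7,"wx": 0,"wy": 0,"wz": 0},{"fingers": 100,"dx": 0,"dy": 0,"dz": 1,"wx": 0,"wy": 0,"wz": 0},{"fingers": 100,"dx": 0,"dy": 0,"dz": 1,"wx": 0,"wy": 0,"wz": 0},{"fingers": 100,"dx": 0,"dy": 0,"dz": 1,"wx": 0,"wy": 0,"wz": 0}])

```text
t: 32.0
eef_pos: [645.3, 105.4, 205.2]
tcp_rot: [180.0, -0.0, -24.0]
force: [-0.5, 0.7, 0.0]
opening: 85.5
finger_force: 0.0
```

Request:
servo_tool(increments=[{"fingers": 100,"dx": -0.5,"dy": 1,"dz": 1,"wx": 0,"wy": 0,"wz": 0},{"fingers": 100,"dx": -0.5,"dy": 1,"dz": 1,"wx": 0,"wy": 0,"wz": 0},{"fingers": 100,"dx": -0.8,"dy": 1,"dz": 0,"wx": 0,"wy": 0,"wz": 0},{"fingers": 100,"dx": -0.8,"dy": 1,"dz": 0,"wx": 0,"wy": 0,"wz": 0},{"fingers": 100,"dx": -0.8,"dy": 1,"dz": 0,"wx": 0,"wy": 0,"wz": 0},{"fingers": 100,"dx": -0.8,"dy": 1,"dz": 0,"wx": 0,"wy": 0,"wz": 0},{"fingers": 100,"dx": -0.8,"dy": 1,"dz": 0,"wx": 0,"wy": 0,"wz": 0},{"fingers": 100,"dx": 0,"dy": 0,"dz": 0,"wx": 0,"wy": 0,"wz": 0}])

```text
t: 32.8
eef_pos: [493.2, 318.4, 264.3]
tcp_rot: [-179.9, 0.0, -23.8]
force: [0.1, 0.1, 0.0]
opening: 85.5
finger_force: 0.0
```

```bash
python3 - <<'E'
from h import *
p=grab("scene"); a=p["color"][160:330,90:500]; q=grab("side"); b=q["color"][120:340,210:410]
A=cv2.resize(a,None,fx=1.9,fy=1.9,interpolation=cv2.INTER_CUBIC); B=cv2.resize(b,None,fx=1.25,fy=1.25,interpolation=cv2.INTER_CUBIC)
c=np.zeros((A.shape[0]+B.shape[0],A.shape[1],3),np.uint8); c[:A.shape[0]]=A; c[A.shape[0]:,:B.shape[1]]=B
cv2.imwrite("pics/end.png",c[:,:,::-1]); print(c.shape)
E
```

```text
(598, 779, 3)
```

View pics/end.png

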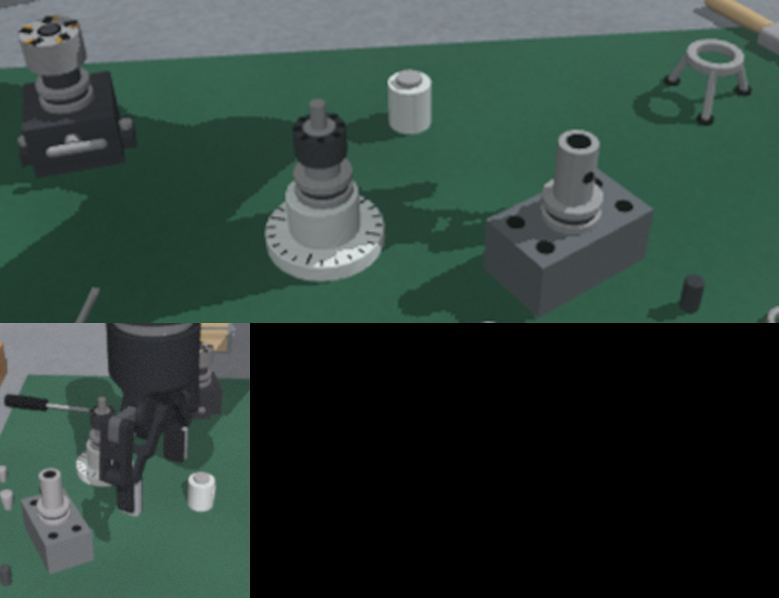

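The final picture shows the face mill in the fixture (52, 60), the collet chuck in the turntable (320, 150) and the side lock in the rack (575, 180). All three stand upright with their flanges on the mouths. The parking stand is empty and the setter hasn't moved.

```bash
python3 -c "
from cell import r
print(r.sign_off())"
```

```text
the job is handed in; nothing more can be done
None
```

The job is handed in at about 33 s of the 88 s allowed: the face mill is in the fixture, the collet chuck in the turntable and the end-mill holder in the rack, each seated upright in the final picture, with parking empty and the height setter left standing; the judge's result was not shown.

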